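Slide the sample shelf board home in its rack

TASK

The perforated shelf board has been left at the near end of its low bench rack. With the fingertips, gently push it along its runners, away from the open near end, until you feel it drop into the locating notches, so that it lies level with all four feet down in them, then take the hand away. Stop pushing when it is caught, do not lift or tip up the board, and leave the jar, cup and spatula where they are.

Things in the scene. Friction and masses are not known exactly. Their poses are not given: they have to be found in the camera images.
- rack: Fixed aluminium rack, blue-capped cheeks, 370 long (its x) x 174 wide (y) x 52 high. Origin: centre of its underside on the work surface, z up. The -x end is open; a stop bar closes the +x end (inner face x = +177, top 46 high). Base plate top z = 12. Cheeks 10 thick, inner faces y = +-77. Push the board towards the rack's +x.
- rack_mouth (a point): Middle of the rack's open end (rack x = -185, y = 0, z = 12). Grey runner strips lie along the base, 10 high (tops 22), at 36 < |y| < 74; for |y| < 36 the base is clear. An outer and an inner strip each side, each with one notch 22 long, down to the base. Notches differ along x from run to run: the board seats with its origin somewhere in rack x = -9 to +39.
- board: Loose white board with dark slots, 140 long (x) x 150 wide (y), 0.4 to 0.65 kg. Origin: under its centre, level with the feet's undersides; axes as the rack's, 2 mm side play. Panel 12 to 24 above the origin. Riding, its origin is 22 above the work surface; it starts at rack x = -80 to -55 and travels 45 to 120 to drop 10, to origin height 12 (panel top 36).
- board_front (a point): Middle of the board's far (+x) upper edge: 70 ahead of its origin, 24 above. Feet are 14 long, 10 wide, 12 high: front pair x = +55, y = +-65 from the origin (outer strips), rear pair x = -55, y = +-45 (inner strips). After the drop the notches' far walls stop the board: sliding takes 1 to 2 N, a 7 to 10 N rise means the stop, which is rigid (do not press on).
- push_edge (a point): Middle of the board's upright near (-x) edge, the place to push: 70 behind the board's origin and 18 above it. The face here is upright, from 2 to 24 above the board's origin over the middle 60 of its width (12 to 24 elsewhere), so fingertips 24 to 28 above the work surface can push it before and after the drop.
- jar: Bystander: closed sample jar, 60 diameter, 85 high, beside the rack on its +y side. Origin: centre of its underside.
- cup: Bystander: open steel cup, 70 diameter, 75 high, beside the rack on its -y side. Origin: centre of its underside.
- spatula: Bystander: spatula lying on the counter to the robot's right (-y) of the rack. Origin: under its middle.
Mind the look-alikes: they are no part of the job. There is more than one size of the board; the job needs the largest.

How it is judged:
By the outcome, as a careful person would: the job done as asked, in the order asked, and still so for the second after the job is handed in, with the robot touching nothing.
It also fails if it takes over 38 s, if anything falls off the work surface, if the arm or the gripper's body presses on something with over 40 N, if the wrist force passes 120 N, or if a joint passes its speed limit or range.

ROBOT

A 7-joint arm with a two-finger parallel gripper is mounted at the origin on the work surface. World frame = base frame: x ahead of the robot, y to its left, z up, the work surface at z = 0. Lengths are in m, angles in degrees, forces in N, time in s.
With the tool pointing down it reaches from about 0.425 to 1.025 m from the base axis. Payload 9.4 kg.
Tool frame: the origin (TCP) lies between the finger pads; the fingertips stand 17 mm ahead of it and the grasp point (between the pads) lies 2 mm behind it; z points along the fingers, y is the line along which they close (so a half turn about z gives the same grasp; the last joint's range is limited). The gripper opens to 85 mm and grips with 20 to 120 N. Pads are 22 mm wide; open, the fingers measure 114 mm over their backs; the gripper's body (76 mm by 85 mm) begins 54 mm behind the grasp point. The pads swing forward as they close: fully open they stand 13 mm farther back than shut.
Start: joints at [-67.936, 34.337, -0.143, 91.639, 0.103, 54.024, -4.572], TCP at [0.323, 0.649, 0.248] pointing down, gripper open.
Joint ranges: [-147.43, 147.43], [-19.82, 112.94], [-74.19, 73.91], [6.32, 146.72], [-59.91, 239.91], [6.04, 106.73], [-150.56, 150.56]. Speed limits (degrees/s): [127.2, 127.2, 172.46, 172.46, 180, 180, 180].

INTERFACE

Orientations are given as [roll, pitch, yaw] about the fixed x, y, z axes, in that order (R = Rz(yaw) Ry(pitch) Rx(roll)).
In Python, from cell import ctrl, eyes gives the robot as it stands.
- The arm moves only by the shell command python3 -m jog 'ROWS' [FORCE]. ROWS is JSON, a list of rows, each a list of 5 numbers: the gripper command: -1 is shut, 1 is fully open, values between are in proportion, then the shift along the world's x, y, z in mm, then the turn about the world's z in rad. A call has 1 to 20 rows; each row is the pose to reach, as a shift and turn from the pose commanded when the call began; what a row does not reach only later rows make up. A row lasts 1/12 s, in which the tool goes at most 41.7 mm and 7.16 degrees, less where a joint would pass 70% of its speed; a pose out of reach is approached as far as the arm can. A call with a gripper value outside its range is refused whole. The fingers move at their own pace and stop on an object; FORCE is the grip in N (left out, the last holds). Time passes only in rows, so rows that repeat a pose let the fingers close. It gives the time, the measured TCP pose, the force, the opening and the grip force at its end, in the units of the state.
- ctrl.get_state(): the state, without advancing time (a new reading comes with each control period).
- eyes.snapshot(name): name is "side" or "top"; returns a dict with "frame" (480x640x3 uint8, red, green, blue), "intrinsics" (3x3 intrinsics, pixels), "T" (4x4, takes a point from camera to world coordinates). Camera axes: x right, y down, z forward; pixel columns grow to the right and rows downward; lengths in m; the calibration is good to about 2 mm. A picture is of the moment at which its call begins. There is no depth.
- ctrl.close_job(): hands the job in; it is judged then, once.
The state is a dict: "clock": time; "joints": joint angles; "qvel": joint speeds; "joint_efforts": joint torques, N m; "tcp_pos": TCP position; "orientation": TCP orientation; "contact_force": force on the tool from outside, world axes, zero at the start; "moment": the same for the moment, N m; "gripper_width": opening from 0.0 (shut) to 1.0 (fully open); "grip_force": force on a finger pad.
Only numpy, scipy, OpenCV 4.12 (cv2) and the standard library are available. Lean on these libraries where they do the work, as an engineer would, in place of code of your own. Each camera call takes 0.05 s, during which the arm holds its last target. There are 200 camera calls.

## Working session

There is one attempt and no reset: what is moved stays moved. The work goes in short steps, Python scripts to look and compute and a shell command to move; the robot and the scene stay as the last step left them, time stands still between calls to the robot, and variables do not carry over. Pictures are saved under pics/ and viewed, at most 10 in all, crops included, and the job is handed in when it is done.

```bash
mkdir -p pics; ls; python3 - <<'E'
from cell import ctrl, eyes
import cv2, numpy as np
for n in ("side","top"):
    s=eyes.snapshot(n); cv2.imwrite(f"pics/{n}0.png",s["frame"][...,::-1])
    np.savez(f"pics/{n}0.npz",**s); print(n,s["intrinsics"].round(1).tolist(),s["T"].round(3).tolist())
st=ctrl.get_state(); print(st["clock"],st["tcp_pos"],st["orientation"],st["contact_force"])
E
```

```text
pics
side [[488.4, 0.0, 316.9], [0.0, 488.4, 243.8], [0.0, 0.0, 1.0]] [[0.923, -0.206, 0.324, 0.233], [-0.383, -0.534, 0.753, -0.824], [0.018, -0.82, -0.572, 0.681], [0.0, 0.0, 0.0, 1.0]]
top [[499.6, 0.0, 320.0], [0.0, 499.6, 245.8], [0.0, 0.0, 1.0]] [[0.009, -0.981, 0.195, 0.376], [-1.0, -0.009, -0.003, -0.016], [0.004, -0.195, -0.981, 1.107], [0.0, 0.0, 0.0, 1.0]]
0.1 [0.32287472 0.64869579 0.24746784] [-1.79917414e+02  8.06114119e-03  1.53542455e+02] [-0.11976361 -0.23090397 -0.165478  ]
```

View pics/side0.png

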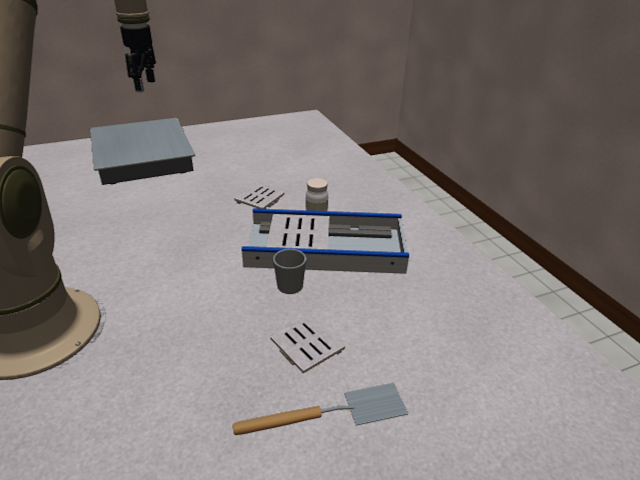

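View pics/top0.png

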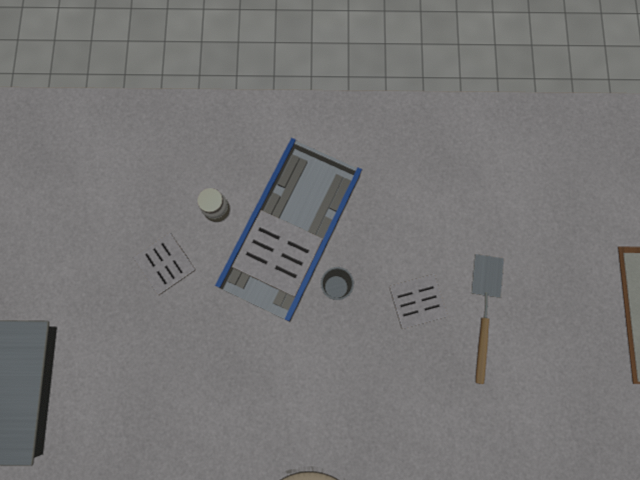

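The top view shows the rack at about (290,230), with its blue cheeks running from (220,287)/(291,319) up to (293,140)/(359,171). The stop bar is at the upper right end.

Three things could be taken for the board:
- The board in the rack, at (278,252).
- A loose plate at (168,264).
- A loose plate at (415,300).

By the description I choose the one in the rack, which is also the largest. The jar is at (212,203) and the cup at (337,284).

```bash
cat > h.py <<'E'
import numpy as np, cv2
def proj(s,P):
    T=np.linalg.inv(s["T"]); p=np.atleast_2d(P)@T[:3,:3].T+T[:3,3]; q=p@s["intrinsics"].T; return q[:,:2]/q[:,2:]
def ray(s,uv):
    d=s["T"][:3,:3]@np.linalg.inv(s["intrinsics"])@np.array([uv[0],uv[1],1.]); return s["T"][:3,3],d/np.linalg.norm(d)
def plane(s,uv,z):
    o,d=ray(s,uv); return o+d*(z-o[2])/d[2]
def tri(s1,a,s2,b):
    o1,d1=ray(s1,a); o2,d2=ray(s2,b); k=np.linalg.lstsq(np.c_[d1,-d2],o2-o1,rcond=None)[0]
    p,q=o1+k[0]*d1,o2+k[1]*d2; return (p+q)/2,np.linalg.norm(p-q)
def caps(s):
    f=s["frame"].astype(int); m=((f[...,2]-f[...,0]>50)&(f[...,2]-f[...,1]>25)).astype(np.uint8)
    c=sorted(cv2.findContours(m,0,2)[0],key=cv2.contourArea)[-2:]
    out=[]
    for k in c:
        (x,y),(w,h),a=cv2.minAreaRect(k); b=cv2.boxPoints(((x,y),(w,h),a)); 
        e=sorted([(np.linalg.norm(b[i]-b[(i+1)%4]),(b[i]+b[(i+1)%4])/2) for i in range(4)],key=lambda t:t[0])[:2]
        out.append(sorted([q[1] for q in e],key=lambda q:plane(s,q,.052)[0]))
    return out
E
python3 - <<'E'
from h import *
S={n:dict(np.load(f"pics/{n}0.npz")) for n in("top","side")}
s=S["top"]
C={n:sorted(caps(S[n]),key=lambda e:-plane(S[n],e[0],.052)[1]) for n in S}
P=[]
for i in range(2):
  for j in range(2):
    p=plane(s,C["top"][i][j],.052);P.append(p); t,g=tri(S["top"],C["top"][i][j],S["side"],C["side"][i][j])
    print(i,j,C["top"][i][j].round(1),p.round(4),"side:",plane(S["side"],C["side"][i][j],.052).round(4),"tri",t.round(4),round(g,4))
P=np.array(P);print("len",np.linalg.norm(P[0]-P[1]),np.linalg.norm(P[2]-P[3]),"wid",np.linalg.norm(P[0]-P[2]))
c=P.mean(0);d=P[1]-P[0]+P[3]-P[2];yaw=np.arctan2(d[1],d[0]);print("centre",c,"yaw",np.degrees(yaw))
np.savez("rack.npz",c=c,yaw=yaw)
# rectified picture at z=46mm: 3 px/mm... 2px/mm
R=np.array([[np.cos(yaw),-np.sin(yaw)],[np.sin(yaw),np.cos(yaw)]])
def rect(s,z,x=(-200,200),y=(-90,90),k=2):
    q=np.array([[x[0],y[1]],[x[1],y[1]],[x[1],y[0]],[x[0],y[0]]])/1000.
    W=np.c_[q@R.T+c[:2],np.full(4,z)]
    H=cv2.getPerspectiveTransform(proj(s,W).astype(np.float32),np.float32([[0,0],[800,0],[800,360],[0,360]])/1)
    return cv2.warpPerspective(s["frame"],H,(800,360))
v=rect(S["top"],.046);cv2.imwrite("pics/crop.png",v[...,::-1])
g=v.mean(2)[100:260].mean(0); print([int(x) for x in g[60:460:5]])
E
```

```text
0 0 [217.2 285.6] [0.4976 0.1985 0.052 ] side: [0.4981 0.1978 0.052 ] tri [0.4979 0.1986 0.0516] 0.0007
0 1 [293.1 138.5] [0.831  0.0442 0.052 ] side: [0.8312 0.0429 0.052 ] tri [0.8317 0.0441 0.0511] 0.0006
1 0 [286.6 319.3] [0.4282 0.0501 0.052 ] side: [0.4292 0.0498 0.052 ] tri [0.4287 0.05   0.0519] 0.001
1 1 [359.2 168.6] [ 0.7614 -0.1041  0.052 ] side: [ 0.7618 -0.1046  0.052 ] tri [ 0.7618 -0.1042  0.0516] 0.0005
len 0.3674304558771499 0.3671955904371893 wid 0.16384800407324415
centre [0.62954376 0.04717741 0.052     ] yaw -24.83541345539737
[117, 117, 114, 112, 112, 112, 113, 113, 113, 113, 113, 113, 113, 110, 94, 107, 122, 121, 121, 122, 122, 121, 121, 121, 121, 120, 120, 121, 119, 93, 58, 59, 89, 119, 122, 121, 121, 121, 122, 123, 120, 94, 59, 59, 90, 121, 123, 123, 122, 121, 122, 123, 120, 94, 59, 58, 89, 120, 124, 122, 121, 121, 121, 121, 122, 122, 123, 123, 123, 123, 119, 111, 112, 112, 112, 112, 112, 112, 112, 112]
```

View pics/crop.png

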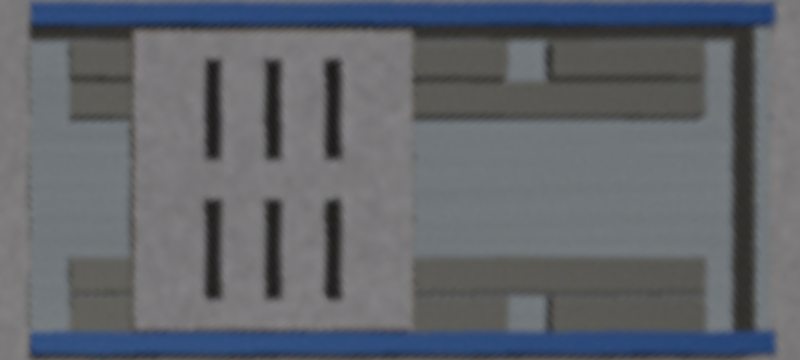

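The crop shows the rack from above, with the rack's x axis to the right. The board's panel spans columns 134 to 413, which is 140 mm, so this is the largest board. Its near edge is at rack x = -133 and its origin at about -63. The outer notches are at columns 507 to 548. I'll check heights with the slots in two views and work out the approach.

```bash
python3 - <<'E'
from h import *
from cell import ctrl
S={n:dict(np.load(f"pics/{n}0.npz")) for n in("top","side")}
r=np.load("rack.npz");c=r["c"];y=float(r["yaw"]);R=np.array([[np.cos(y),-np.sin(y)],[np.sin(y),np.cos(y)]])
def slots(s):
    q=np.array([[-.12,.055],[-.005,.055],[-.005,-.055],[-.12,-.055]])
    W=proj(s,np.c_[q@R.T+c[:2],np.full(4,.046)]).astype(np.int32)
    m=np.zeros(s["frame"].shape[:2],np.uint8);cv2.fillConvexPoly(m,W,255)
    g=s["frame"].mean(2);lim=np.median(g[m>0])*.75
    b=((g<lim)&(m>0)).astype(np.uint8);n,_,st,ce=cv2.connectedComponentsWithStats(b)
    ce=[ce[i] for i in range(1,n) if st[i,4]>12]
    f=[(np.array(R.T@(plane(s,k,.046)[:2]-c[:2])),k) for k in ce]
    return f
A,B=slots(S["top"]),slots(S["side"])
for p,k in A:
    q,l=min(B,key=lambda t:np.linalg.norm(t[0]-p)); t,g=tri(S["top"],k,S["side"],l); print((p*1000).round(1),(q*1000).round(1),"z",t[2].round(4),round(g,4))
# notch edges: crop px -> rack at z .022
for px in [(507,62),(548,62),(507,312),(548,312)]:
    P=np.r_[R@(np.array([px[0]/2-200,90-px[1]/2])/1000)+c[:2],.046]
    o=S["top"]["T"][:3,3];d=P-o;Q=o+d*(.022-o[2])/d[2];print(px,(R.T@(Q[:2]-c[:2])*1000).round(1))
w=R@[-.165,0]+c[:2];st=ctrl.get_state();print("start",w,"shift mm",(np.r_[w,.100]-st["tcp_pos"])*1000,"turn",np.radians(180+np.degrees(y)-st["orientation"][2]),"push dir",R[:,0])
E
```

```text
[-33.5  34.4] [-33.7  33.7] z 0.0455 0.0002
[-63.6  33.9] [-63.9  36. ] z 0.0475 0.0001
[-33.5 -31.3] [-33.7 -30.6] z 0.0465 0.0
[-93.6  33.9] [-93.8  35.6] z 0.0472 0.0001
[-63.5 -32.1] [-63.9 -30.6] z 0.0472 0.0002
[-93.6 -32. ] [-93.7 -30.2] z 0.0473 0.0002
(507, 62) [59.3 64. ]
(548, 62) [80.3 64. ]
(507, 312) [ 59.3 -63.8]
(548, 312) [ 80.3 -63.8]
start [0.47980328 0.11647957] shift mm [ 156.92856496 -532.2162227  -147.46783999] turn 0.028311529013537014 push dir [ 0.90751805 -0.42001308]
```

Heights agree: panel top at about 46 mm, board origin at rack x = -63.5. The notches put the drop at about +75 mm of travel and the stop at about +82 mm.

```bash
python3 -m jog '[[-1,10,-35,0,0.03],[-1,20,-70,0,0.03],[-1,30,-105,0,0.03],[-1,41,-140,0,0.03],[-1,51,-175,0,0.03],[-1,62,-210,0,0.03],[-1,72,-245,0,0.03],[-1,82,-280,0,0.03],[-1,93,-315,0,0.03],[-1,103,-350,0,0.03],[-1,113,-385,0,0.03],[-1,124,-420,0,0.03],[-1,134,-455,0,0.03],[-1,144,-490,0,0.03],[-1,152,-515,-20,0.03],[-1,157,-532,-50,0.03],[-1,157,-532,-85,0.03],[-1,157,-532,-120,0.03],[-1,157,-532,-140,0.03],[-1,157,-532,-147,0.03]]' 20 && python3 -m jog '[[-1,0,0,0,0],[-1,0,0,0,0],[-1,0,0,0,0]]'
python3 - <<'E'
from h import *
from cell import ctrl,eyes
r=np.load("rack.npz");c=r["c"];y=float(r["yaw"]);R=np.array([[np.cos(y),-np.sin(y)],[np.sin(y),np.cos(y)]])
st=ctrl.get_state();print("rack",(R.T@(np.array(st["tcp_pos"])[:2]-c[:2])*1000).round(1),st["tcp_pos"][2],st["orientation"],st["contact_force"])
s=eyes.snapshot("side");cv2.imwrite("pics/side1.png",cv2.resize(s["frame"][150:330,180:420,::-1],(800,600)))
E
```

```text
clock: 1.77
tcp_pos: [0.4786, 0.1165, 0.0983]
orientation: [-179.8, -0.2, 155.3]
contact_force: [-1.4, 0.4, -0.0]
gripper_width: 0.0
grip_force: 0.0
clock: 2.02
tcp_pos: [0.4807, 0.1173, 0.1025]
orientation: [179.9, 0.1, 155.3]
contact_force: [-0.3, 1.2, -0.3]
gripper_width: 0.002
grip_force: 0.0
rack [-164.6    1.2] 0.10247884750667509 [1.79928844e+02 7.79666542e-02 1.55267652e+02] [-0.3279356   1.17553694 -0.29136357]
```

View pics/side1.png

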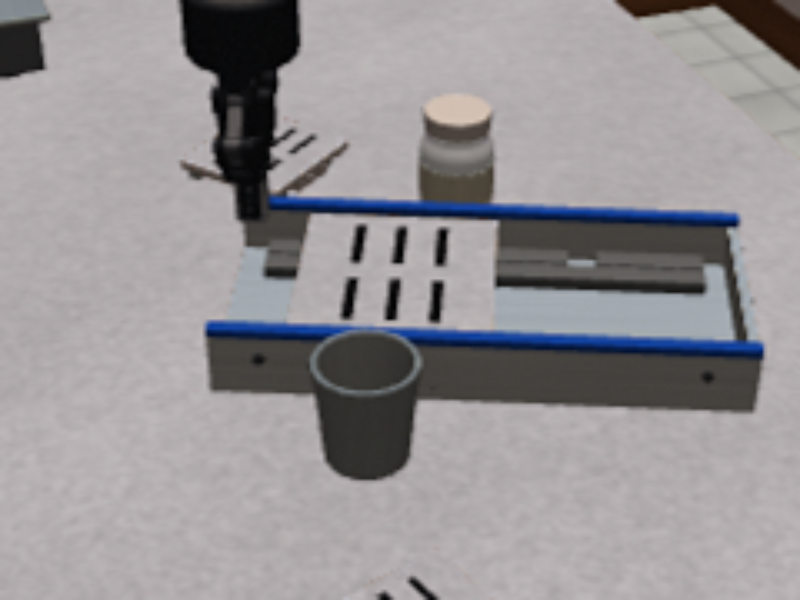

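The fingers are shut, with their tips at (252,215) in the crop. They are over the open end, behind the board and clear of cheeks, jar and cup. Next I descend and close part of the gap.

```bash
python3 -m jog '[[-1,0,0,-20,0],[-1,0,0,-40,0],[-1,0,0,-52,0],[-1,0,0,-58,0],[-1,0,0,-58,0],[-1,0,0,-58,0],[-1,0,0,-58,0],[-1,0,0,-58,0]]'; python3 -m jog '[[-1,2,-1,0,0],[-1,4,-2,0,0],[-1,6,-3,0,0],[-1,8,-4,0,0],[-1,10,-5,0,0],[-1,12,-6,0,0],[-1,12,-6,0,0],[-1,12,-6,0,0]]'
```

```text
clock: 2.73
tcp_pos: [0.4805, 0.1172, 0.0442]
orientation: [179.9, 0.1, 155.3]
contact_force: [0.4, 0.4, 0.1]
gripper_width: -0.0
grip_force: 0.0
clock: 3.4
tcp_pos: [0.4921, 0.1109, 0.0432]
orientation: [-180.0, 0.0, 155.2]
contact_force: [0.2, 0.3, -0.2]
gripper_width: -0.001
grip_force: 0.0
```

```bash
python3 -m jog '[[-1,3,-1.3,0,0],[-1,6,-2.7,0,0],[-1,8,-3.8,0,0],[-1,11,-5,0,0],[-1,14,-6.3,0,0],[-1,16,-7.5,0,0],[-1,19,-8.8,0,0],[-1,22,-10,0,0],[-1,24,-11.3,0,0],[-1,27,-12.6,0,0],[-1,30,-14,0,0],[-1,33,-15.2,0,0],[-1,36,-16.6,0,0],[-1,39,-18,0,0],[-1,42,-19.3,0,0],[-1,45,-20.7,0,0],[-1,48,-22,0,0],[-1,51,-23.4,0,0],[-1,53,-24.5,0,0],[-1,54,-25,0,0]]'
cat > look.py <<'E'
from h import *
from cell import ctrl,eyes
r=np.load("rack.npz");c=r["c"];y=float(r["yaw"]);R=np.array([[np.cos(y),-np.sin(y)],[np.sin(y),np.cos(y)]])
st=ctrl.get_state();print("rack tcp",(R.T@(np.array(st["tcp_pos"])[:2]-c[:2])*1000).round(1),"F rack",(R.T@np.array(st["contact_force"])[:2]).round(2))
def slots(s,z=.046):
    q=np.array([[-.16,.05],[.12,.05],[.12,-.05],[-.16,-.05]])
    m=np.zeros((480,640),np.uint8);cv2.fillConvexPoly(m,proj(s,np.c_[q@R.T+c[:2],np.full(4,z)]).astype(np.int32),255)
    g=s["frame"].mean(2);b=((g<np.median(g[m>0])*.75)&(m>0)).astype(np.uint8)
    n,_,t,ce=cv2.connectedComponentsWithStats(b)
    return [(R.T@(plane(s,ce[i],z)[:2]-c[:2])*1000,ce[i]) for i in range(1,n) if 15<t[i,4]<150]
S={n:eyes.snapshot(n) for n in("top","side")}
A,B=slots(S["top"]),slots(S["side"])
for p,k in A:
    if not B: break
    q,l=min(B,key=lambda t:np.linalg.norm(t[0]-p))
    if np.linalg.norm(q-p)<25:
        t,g=tri(S["top"],k,S["side"],l)
        if g<.002: print("slot rack",(R.T@(t[:2]-c[:2])*1000).round(1),"z mm",(t[2]*1000).round(1))
E
python3 look.py
```

```text
clock: 5.07
tcp_pos: [0.5465, 0.0858, 0.0433]
orientation: [180.0, 0.0, 155.2]
contact_force: [-2.4, 1.4, -0.6]
gripper_width: -0.002
grip_force: 1.4
rack tcp [-91.6   0.2] F rack [-2.76  0.21]
slot rack [ 20.6 -30.6] z mm 46.5
slot rack [ -9.5 -30.7] z mm 47.6
```

The board is riding, with its origin at rack x = -9.5 and about 21 mm left to the drop. I'll go slower from here.

```bash
python3 -m jog '[[-1,1,-0.5,0,0],[-1,2.5,-1.1,0,0],[-1,4,-1.8,0,0],[-1,5.5,-2.5,0,0],[-1,7,-3.2,0,0],[-1,8.5,-3.9,0,0],[-1,10,-4.6,0,0],[-1,11.5,-5.3,0,0],[-1,13,-6,0,0],[-1,14.5,-6.7,0,0],[-1,16,-7.4,0,0]]'; for i in 1 ; do python3 -m jog '[[-1,1,-0.4,0,0],[-1,1.8,-0.8,0,0],[-1,2.7,-1.2,0,0]]';done; python3 look.py
```

```text
clock: 6.08
tcp_pos: [0.5622, 0.0786, 0.0433]
orientation: [180.0, 0.0, 155.3]
contact_force: [-3.9, 2.3, 4.0]
gripper_width: 0.004
grip_force: 2.1
clock: 6.33
tcp_pos: [0.5648, 0.0774, 0.0432]
orientation: [-180.0, 0.0, 155.3]
contact_force: [-3.5, 2.2, 0.6]
gripper_width: 0.002
grip_force: 1.7
rack tcp [-71.4   0.2] F rack [-4.13  0.55]
slot rack [ 40.8 -30.4] z mm 47.8
```

```bash
python3 -m jog '[[-1,0.6,-0.3,0,0],[-1,1.2,-0.6,0,0],[-1,1.8,-0.8,0,0]]'; python3 -m jog '[[-1,0.6,-0.3,0,0],[-1,1.2,-0.6,0,0],[-1,1.8,-0.8,0,0]]'; python3 look.py
```

```text
clock: 6.68
tcp_pos: [0.5663, 0.0768, 0.0433]
orientation: [-180.0, -0.0, 155.3]
contact_force: [-3.7, 2.1, 2.7]
gripper_width: 0.002
grip_force: 2.1
clock: 6.93
tcp_pos: [0.5682, 0.0758, 0.0433]
orientation: [-180.0, -0.0, 155.3]
contact_force: [-3.2, 1.5, 2.4]
gripper_width: -0.002
grip_force: 1.9
rack tcp [-67.7   0.3] F rack [-3.58  0.04]
slot rack [ 44.2 -30.3] z mm 41.3
```

```bash
python3 - <<'E'
from cell import eyes
import cv2
import numpy as np
s=eyes.snapshot("side")["frame"][190:290,230:420,::-1];t=eyes.snapshot("top")["frame"][130:330,200:380,::-1]
cv2.imwrite("pics/p2.png",np.hstack([cv2.resize(s,(500,263),interpolation=3).copy() if 0 else cv2.copyMakeBorder(cv2.resize(s,(500,263),interpolation=3),0,70,0,0,0),cv2.resize(t,(300,333),interpolation=3)]))
E
```

```text
(no output)
```

View pics/p2.png

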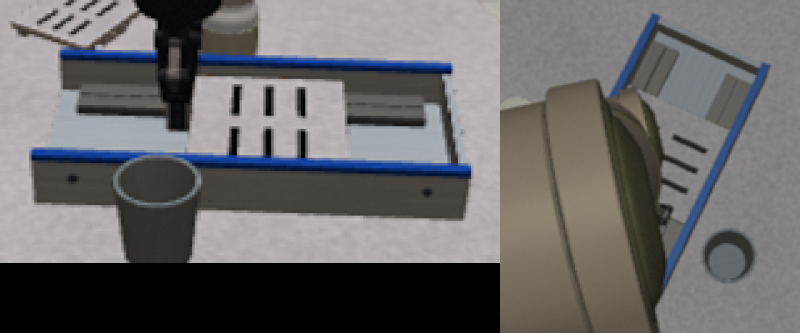

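The board lies over the notch region with the fingertips at its near edge. I can't judge tilt by eye, so I'll get each slot's height from the side view alone, intersecting with the known rack y plane and calibrating on the first image.

```bash
cat > ht.py <<'E'
from h import *
from cell import ctrl,eyes
r=np.load("rack.npz");c=r["c"];y=float(r["yaw"]);R=np.array([[np.cos(y),-np.sin(y)],[np.sin(y),np.cos(y)]])
def run(s,x0,z):
    q=np.array([[x0-.045,.056],[x0+.045,.056],[x0+.045,.006],[x0-.045,.006]])
    m=np.zeros((480,640),np.uint8);cv2.fillConvexPoly(m,proj(s,np.c_[q@R.T+c[:2],np.full(4,z)]).round().astype(np.int32),255)
    g=s["frame"].mean(2);b=((g<np.median(g[m>0])*.75)&(m>0)).astype(np.uint8)
    n,_,t,ce=cv2.connectedComponentsWithStats(b)
    for i in range(1,n):
        if t[i,4]<15: continue
        o,d=ray(s,ce[i]);o2=R.T@(o[:2]-c[:2]);d2=R.T@d[:2];k=(.033-o2[1])/d2[1]
        print("  slot px",ce[i].round(1),"area",t[i,4],"x %.1f z %.1f"%((o2[0]+k*d2[0])*1000,(o[2]+k*d[2])*1000))
print("before");run(dict(np.load("pics/side0.npz")),-.0635,.046)
st=ctrl.get_state();t=R.T@(np.array(st["tcp_pos"])[:2]-c[:2]);print("now tcp",(t*1000).round(1),"F",(R.T@np.array(st["contact_force"])[:2]).round(1),st["contact_force"][2].round(1))
run(eyes.snapshot("side"),.0145,.040)
E
python3 ht.py
```

```text
before
  slot px [286.9 222.9] area 41 x -93.5 z 47.7
  slot px [299.3 223.4] area 36 x -63.7 z 47.5
  slot px [311.7 224.8] area 36 x -33.8 z 44.8
now tcp [-67.5   0.2] F [-3.2  0.5] 1.6
  slot px [319.3 227.3] area 42 x -15.4 z 38.5
  slot px [331.5 227.9] area 45 x 14.2 z 38.2
  slot px [343.9 228.2] area 37 x 44.2 z 38.4
```

The board has dropped about 9 mm and is level (slots at 38.5, 38.2 and 38.4 mm, with the origin near x = 14.3, inside the notches). Now I retreat straight back, then up, and check.

```bash
python3 -m jog '[[-1,-2,1,0,0],[-1,-5,2.3,0,0],[-1,-10,4.6,0,0],[-1,-18,8.3,0,0],[-1,-27,12.5,0,0],[-1,-36,16.7,0,0],[-1,-45,20.8,0,0],[-1,-45,20.8,15,0],[-1,-45,20.8,45,0],[-1,-45,20.8,80,0],[-1,-50,40,115,0],[-1,-55,70,150,0],[-1,-60,105,170,0],[-1,-70,140,180,0],[-1,-80,175,180,0],[-1,-90,210,180,0],[-1,-100,245,180,0],[-1,-110,280,180,0],[-1,-115,290,180,0],[-1,-115,290,180,0]]'; python3 ht.py; python3 look.py
python3 - <<'E'
from cell import eyes
import cv2, numpy as np
s=eyes.snapshot("side")["frame"][170:310,230:420,::-1];t=eyes.snapshot("top")["frame"][130:330,180:380,::-1]
cv2.imwrite("pics/p3.png",np.hstack([cv2.resize(s,(475,350),interpolation=2),cv2.resize(t,(325,350),interpolation=2)]))
E
```

```text
clock: 8.85
tcp_pos: [0.4502, 0.3699, 0.2229]
orientation: [180.0, -0.1, 155.6]
contact_force: [-0.9, -0.8, 0.4]
gripper_width: 0.001
grip_force: 0.0
before
  slot px [286.9 222.9] area 41 x -93.5 z 47.7
  slot px [299.3 223.4] area 36 x -63.7 z 47.5
  slot px [311.7 224.8] area 36 x -33.8 z 44.8
now tcp [-298.3  217.6] F [-0.5 -1.1] 0.4
  slot px [319.3 227.3] area 42 x -15.4 z 38.5
  slot px [331.5 227.9] area 45 x 14.2 z 38.2
  slot px [343.8 228.3] area 39 x 44.0 z 38.2
rack tcp [-296.   215.7] F rack [ 0.89 -0.45]
slot rack [44.3 32.3] z mm 38.6
slot rack [14.2 32.3] z mm 38.6
slot rack [ 44.3 -30.1] z mm 41.1
slot rack [-15.6  32. ] z mm 39.4
slot rack [ 14.5 -30.4] z mm 41.3
slot rack [-15.6 -29.7] z mm 41.2
```

View pics/p3.png

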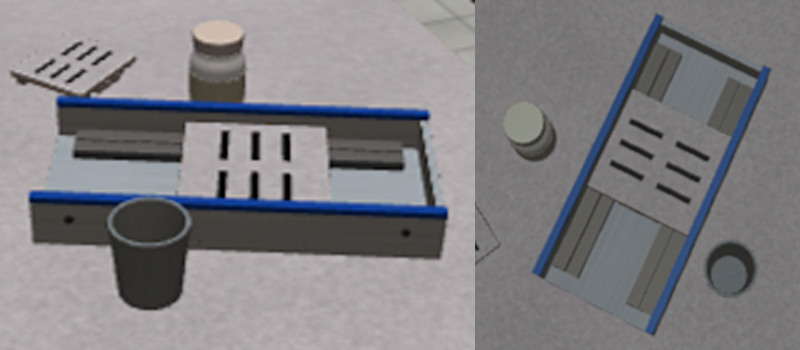

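The board sits over the notches and the hand is away; jar and cup have not moved. My slot masks were cut for a higher plane, and the -y slots are partly hidden by the cheek, so I'll recheck the height without clipping.

```bash
sed -e 's/\.0145,\.040/.0143,.036/' -e 's/\.056/.062/g' -e 's/,\.006\]/,.003]/g' ht.py > ht2.py; python3 ht2.py
python3 - <<'E'
from h import *
from cell import eyes
# image-height ratio: panel length as seen on plane z in top view before/after via outer slot spacing (60 mm true)
r=np.load("rack.npz");c=r["c"];y=float(r["yaw"]);R=np.array([[np.cos(y),-np.sin(y)],[np.sin(y),np.cos(y)]])
# board far +x edge on +y side, side view: brightness profile along rack y at panel -> y of far edge (true 75) at assumed heights
for n,s,x0,zt in(("before",dict(np.load("pics/side0.npz")),-.0635,.046),("after",eyes.snapshot("side"),.0143,.036)):
  for x in(x0-.045,x0-.015,x0+.015,x0+.045):
    ys=np.linspace(.055,.1,200);P=proj(s,np.c_[np.c_[np.full(200,x),ys]@R.T+c[:2],np.full(200,zt)]).astype(np.float32)
    v=cv2.remap(s["frame"].mean(2).astype(np.float32),P[:,0],P[:,1],1).ravel();g=np.gradient(cv2.GaussianBlur(v[:,None],(1,15),0).ravel());print(n,round(x-x0,3),"edge y mm",round(ys[g[:150].argmin()]*1000,1))
E
```

```text
before
  slot px [287.  222.5] area 44 x -93.3 z 48.8
  slot px [299.4 223. ] area 39 x -63.5 z 48.7
  slot px [311.8 223.8] area 43 x -33.5 z 47.7
now tcp [-292.6  213.8] F [-0.  -0.8] -0.5
  slot px [319.3 227.3] area 42 x -15.4 z 38.5
  slot px [331.5 228. ] area 44 x 14.2 z 37.8
  slot px [343.9 228.2] area 37 x 44.2 z 38.4
before -0.045 edge y mm 79.0
before -0.015 edge y mm 74.7
before 0.015 edge y mm 78.3
before 0.045 edge y mm 76.3
after -0.045 edge y mm 75.4
after -0.015 edge y mm 73.5
after 0.015 edge y mm 74.7
after 0.045 edge y mm 77.8
```

With unclipped masks the slots are 10.2 mm lower than at the start (48.4 to 38.2 mm) and level, so the board is seated. The hand is clear and I'm handing in.

```bash
python3 -c "
from cell import ctrl; print(ctrl.close_job())"
```

```text
the job is handed in; nothing more can be done
None
```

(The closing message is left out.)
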